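# Lock up the radio case

## Robot

A 7-joint arm with a two-finger parallel gripper is mounted at the origin on the work surface. World frame = base frame: x ahead of the robot, y to its left, z up, the work surface at z = 0. Lengths are in mm, angles in rad, forces in N, time in s.
With the tool pointing down it reaches from about 400 to 925 mm from the base axis. Payload 5.6 kg.
Tool frame: the origin (TCP) lies midway between the tips of the shut fingers; the grasp point (between the pads) lies 19 mm behind it; z points along the fingers, y is the line along which they close (so a half turn about z gives the same grasp; the last joint's range is limited). The gripper opens to 85 mm and grips with 20 to 120 N. Pads are 22 mm wide; open, the fingers measure 114 mm over their backs; the gripper's body (76 mm by 85 mm) begins 54 mm behind the grasp point. The pads swing forward as they close: fully open they stand 13 mm farther back than shut.
Start: joints at [-1.182, 0.468, -0.012, 1.603, 0.006, 1.071, -0.056], TCP at [272.069, 590.328, 231.29] pointing down, gripper open.
Joint ranges: [-2.53, 2.53], [-0.31, 2.02], [-1.57, 1.55], [0.28, 2.44], [-1.29, 4.43], [0.15, 1.84], [-2.92, 2.92]. Speed limits (rad/s): [2.57, 2.57, 3.14, 3.14, 3.14, 3.14, 3.14].

## Interface

Orientations are given as [roll, pitch, yaw] about the fixed x, y, z axes, in that order (R = Rz(yaw) Ry(pitch) Rx(roll)).
In Python, from plant import robot gives the robot as it stands. The module is installed in compiled form; this text tells all that it offers.
- The arm moves only by the tool send_rows, never from a script. Its argument "rows" is a list of rows, each a list of 5 numbers: the shift along the tool's x, y, z in units of 50 mm (1.0 is 50 mm), then the turn about the tool's z in units of 5 degrees (1.0 is 5 degrees), then the finger opening in mm, from 0 to 85.4. A call has 1 to 20 rows; each row is the pose to reach, as a shift and turn from the pose commanded when the call began, along the tool's axes at that moment; what a row does not reach only later rows make up. A row lasts 1/8 s, in which the tool goes at most 62.5 mm and 10.7 degrees, less where a joint would pass 70% of its speed; a pose out of reach is approached as far as the arm can. A call with a gripper value outside its range is refused whole. The fingers move at their own pace and stop on an object; the grip force is fixed at half the most. Time passes only in rows, so rows that repeat a pose let the fingers close. It gives the time, the measured TCP pose, the force, the opening and the grip force at its end, in the units of the state.
- robot.sense(): the state, without advancing time (a new reading comes with each control period).
- robot.capture(name): name is "scene" or "top" or "wrist"; returns the picture (384x512x3 uint8, red, green, blue); there is no depth.
- robot.calibration(name): a dict with "intrinsics" (3x3 intrinsics, pixels), "rvec" (rotation vector, rad) and "tvec" (3), from world to camera coordinates, as OpenCV has them; the wrist camera has in their place "tool_from_camera" (4x4, takes a point from camera to tool coordinates, whose origin is the TCP and whose axes are the flange's). Camera axes: x right, y down, z forward; pixel columns grow to the right and rows downward; lengths in mm; the calibration is good to about 2 mm. A picture is of the moment at which its call begins: read the wrist's pose just before it. calibration takes no time and is no camera call.
- robot.close_job(): hands the job in; it is judged then, once.
The state is a dict: "clock": time; "qpos": joint angles; "joint_vel": joint speeds; "effort": joint torques, N m; "tool_pos": TCP position; "eef_rot": TCP orientation; "contact_force": force on the tool from outside, world axes, zero at the start; "ft_torque": the same for the moment, N m; "gripper_width": opening from 0.0 (shut) to 1.0 (fully open); "grip_force": force on a finger pad.
Only numpy, scipy, OpenCV 4.12 (cv2) and the standard library are available. Lean on these libraries where they do the work, as an engineer would, in place of code of your own. Each camera call takes 0.05 s, during which the arm holds its last target. There are 200 camera calls.

## Task

Lock the black radio case: fold the steel hasp strap down flat over the lock, swing the open shackle round so that its free leg stands over the strap's eye, and press the shackle straight down until it clicks and stays down. Do it in that order, and leave the radio, the hand microphone and the mug where they are.

Things in the scene. Friction and masses are not known exactly. Their poses are not given: they have to be found in the camera images.
- case: Black rugged radio case, fixed to the desk, lid shut: 190 mm deep (x), 280 mm wide (y), 120 mm high. Origin: centre of its underside on the desk; its -x face is the front and looks roughly to the robot, +y its left seen from the robot, z up. All offsets below are in this frame (mm). A brass lock body (36 x 90 x 75 in x, y, z) is bolted to the front, its top at z = 119, centred at x = -119, y = 0. The case and lock do not move.
- lock_top (a point): Centre of the lock body's top face, at (-119, 0, 119) in the case frame. The heel leg of the shackle rises from it at y = +26; the 17 mm square hole for the toe leg is at y = -26.
- hasp_hinge (a point): Middle of the hasp's hinge pin, at (-40, -26, 124) in the case frame, on the lid; the pin runs along the case's y.
- hasp_eye (a point): Centre of the 24 mm square eye in the hasp strap, a bright steel plate 103 mm long from the pin, 44 mm wide, 5 mm thick; the eye is 79 mm from the pin and the strap is solid from the pin to 67 mm.
- hasp (a joint): Angle of the hasp strap (rad): 0 = flat, pointing to the front over the lock with its eye over the toe hole and its upper face at z = 126.5; pi/2 = standing upright on the lid; more leans back (stop at 2.1). Friction holds it where it is left; about 1 N at its end moves it. It starts between 1.2 and 1.9.
- swing (a joint): Angle of the shackle about its vertical heel leg (rad): 0 = its stop, toe leg exactly over the toe hole; positive swings the toe leg out to the front (-x). Seen from the heel leg the toe leg lies 52 mm away in direction (-sin a, -cos a) of the case's x, y. Friction (0.05 N m) holds it where it is left; it starts between 0.8 and 1.5 (outer stop 1.8). The toe leg enters the hole only within about 0.05 rad of 0, and only with the hasp flat.
- shackle (a joint): How far the shackle is pressed down (m): 0 = up (a spring pushes it up), 0.028 = the bottom stop. Pressing takes about 3 N at first and 7 to 10 N from 0.014 until a hidden pawl snaps over at about 0.020 to 0.022; after that the pawl keeps it down by itself at about 0.0245. Let go earlier, it springs up again. Press it only when the toe leg is over its hole: while swung far out it can also be pressed, and would then be caught in the wrong place.
- bow (a point): Top of the shackle's bow, midway between its legs. The shackle is a bright steel U of 12 mm round bar, legs 52 mm apart on centres; while it is up, the bow's top is at z = 183 in the case frame and the toe leg's lower end at z = 134; pressed home, the top is at about 158.
- toe (a point): Lower end of the shackle's free toe leg.
- radio: Bystander: black handheld radio, 125 x 56 x 34 mm plus a 65 mm aerial, lying on the desk beside the case. Origin: centre of the underside.
- mic: Bystander: dark hand microphone, 115 x 55 x 30 mm, lying on the desk beside the case. Origin: underside, 15 mm from the centre.
- mug: Bystander: white mug, 80 mm across, 90 mm high, standing on the desk to the front right of the case. Origin: centre of its underside.

How it is judged:
By the outcome, as a careful person would: the job done as asked, in the order asked, and still so for the second after the job is handed in, with the robot touching nothing.
It also fails if it takes over 48 s, if anything falls off the work surface, if the arm or the gripper's body presses on something with over 40 N, if the wrist force passes 120 N, or if a joint passes its speed limit or range.

## Working session

There is one attempt and no reset: what is moved stays moved. The work goes in short steps, Python scripts to look and compute and a tool call to move; the robot and the scene stay as the last step left them, time stands still between calls to the robot, and variables do not carry over. Pictures are saved under pics/ and viewed, at most 10 in all, crops included, and the job is handed in when it is done.

Besides the shell and the picture viewer there is one more tool, called after "Emit:" as name(argument=value, ...), one argument or row to a line, values as JSON. send_rows: Moves the arm, as the interface text tells. Its arguments: {"type":"object","properties":{"rows":{"type":"array","items":{"type":"array","items":{"type":"number"}}}},"required":["rows"]}

```bash
mkdir -p pics
python3 - <<'E'
from plant import robot
import cv2
print(robot.sense())
for n in("scene","top"):
    im=robot.capture(n); cv2.imwrite(f"pics/{n}0.png",im[...,::-1]); c=robot.calibration(n); print(n,c)
print(robot.calibration("wrist"))
E
```

```text
{'clock': 0.0, 'qpos': array([-1.18198014,  0.46838245, -0.01162562,  1.6036433 ,  0.00600181,
        1.0714116 , -0.05630375]), 'joint_vel': array([-0.00116725,  0.00046977,  0.00064883,  0.00037311, -0.0013669 ,
        0.00046865,  0.0009246 ]), 'effort': array([ 4.28617595e-04, -5.32383013e+01,  2.15758063e-02, -2.51312095e+01,
        1.14340003e-02,  7.74295506e-03, -1.81790523e-05]), 'tool_pos': array([271.84964823, 589.7910897 , 230.32678259]), 'eef_rot': array([-3.13978647e+00,  1.17247346e-04,  2.70973019e+00]), 'contact_force': array([ 0.28016733, -0.24939999,  0.14094213]), 'ft_torque': array([-0.00816641, -0.0095122 , -0.00918824]), 'grip_force': 0.0, 'gripper_width': 0.99719957812836}
scene {'intrinsics': array([[480.30419263,   0.        , 259.1819066 ],
       [  0.        , 480.30419263, 191.79033437],
       [  0.        ,   0.        ,   1.        ]]), 'rvec': array([ 0.75154542,  2.67098836, -1.01430811]), 'tvec': array([ 468.35923498, -161.0584086 , 1580.75511357])}
top {'intrinsics': array([[426.03834823,   0.        , 266.5850349 ],
       [  0.        , 426.03834823, 183.50724545],
       [  0.        ,   0.        ,   1.        ]]), 'rvec': array([ 2.19688648, -2.17728161,  0.08715619]), 'tvec': array([  23.45807551,  568.0256939 , 1109.21669333])}
{'intrinsics': array([[346.36104395,   0.        , 255.62713815],
       [  0.        , 346.36104395, 191.21193979],
       [  0.        ,   0.        ,   1.        ]]), 'tool_from_camera': array([[-4.64051720e-04, -9.50428325e-01, -3.10943377e-01,
         7.97885451e+01],
       [ 9.99999111e-01, -8.29650932e-04,  1.04350973e-03,
         2.91779257e-01],
       [-1.24975566e-03, -3.10942616e-01,  9.50427865e-01,
        -1.42399614e+02],
       [ 0.00000000e+00,  0.00000000e+00,  0.00000000e+00,
         1.00000000e+00]])}
```

View pics/scene0.png

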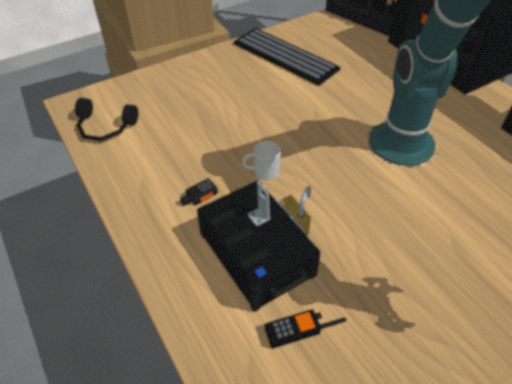

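View pics/top0.png

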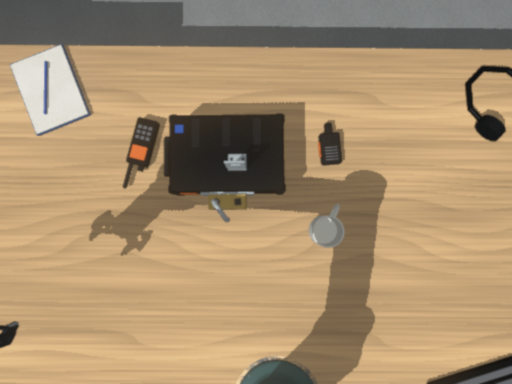

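The scene view shows the case near (258,243), the strap upright at (262,200) and the open shackle at (305,200). In the top view the case spans about (168..285, 114..193), with the lock at (228,202), shackle at (220,210), mug at (327,230), mic at (331,148) and radio at (143,145). I'll zoom in next.

Run:
```python
import cv2
im=cv2.imread("pics/top0.png"); cv2.imwrite("pics/top0c.png",cv2.resize(im[105:225,160:295],None,fx=5,fy=5,interpolation=cv2.INTER_CUBIC))
im=cv2.imread("pics/scene0.png"); cv2.imwrite("pics/sc0c.png",cv2.resize(im[175:310,190:330],None,fx=4.4,fy=4.4,interpolation=cv2.INTER_CUBIC))
```

```text
(no output)
```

View pics/top0c.png

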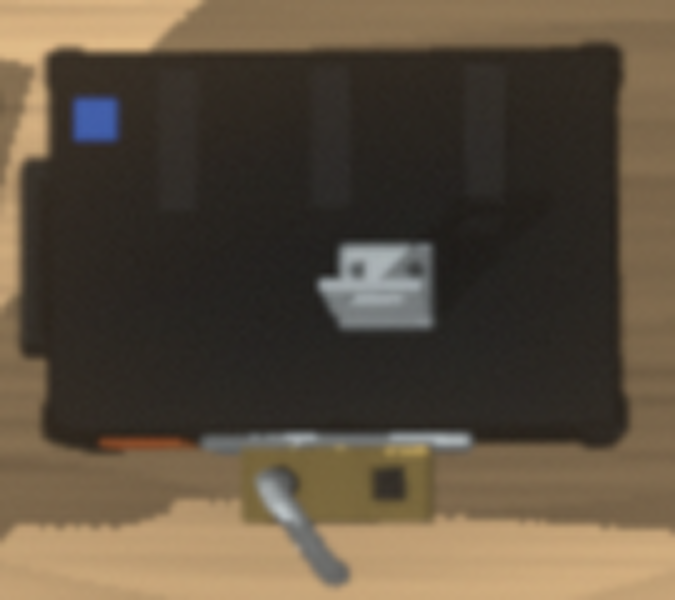

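View pics/sc0c.png

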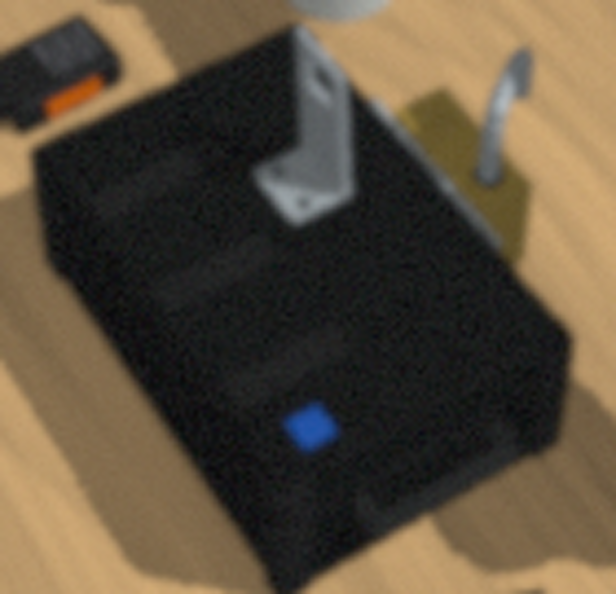

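```bash
cat > h.py <<'E'
import numpy as np, cv2
from scipy.optimize import least_squares
from scipy.spatial.transform import Rotation as R
from plant import robot
def proj(n,P):
    c=robot.calibration(n); return cv2.projectPoints(np.float64(P).reshape(-1,1,3),c["rvec"],c["tvec"],c["intrinsics"],None)[0][:,0]
def wproj(P,s):
    c=robot.calibration("wrist"); T=np.eye(4); T[:3,:3]=R.from_euler("xyz",s["eef_rot"]).as_matrix(); T[:3,3]=s["tool_pos"]
    M=np.linalg.inv(T@c["tool_from_camera"]); q=np.float64(P).reshape(-1,3)@M[:3,:3].T+M[:3,3]; q=q@c["intrinsics"].T; return q[:,:2]/q[:,2:]
def world(p,P):
    return R.from_euler("z",p[2]).apply(np.float64(P).reshape(-1,3))+[p[0],p[1],0]
hasp=lambda t,r,dy=0,n=0:[-40-r*np.cos(t)+n*np.sin(t),-26+dy,124+r*np.sin(t)+n*np.cos(t)]
shk=lambda a,r,z:[-119-r*np.sin(a),26-r*np.cos(a),z]
E
cat > fit.py <<'E'
from h import *
T=[((48,52),(95,140,120)),((620,46),(95,-140,120)),((625,440),(-95,-140,120)),((45,440),(-95,140,120)),((243,521),(-137,45,119)),((433,521),(-137,-45,119)),((389,484),(-119,-26,119))]
S=[((35,152),(95,-140,120)),((297,28),(-95,-140,120)),((570,340),(-95,140,120)),((530,185),(-137,45,119)),((443,90),(-137,-45,119)),((490,180),(-119,26,119))]
f=lambda p,s,o:(np.float64(p)+.5)/s-.5+np.float64(o)
tp=np.array([f(a,5,(160,105)) for a,_ in T]); sp=np.array([f(a,4.4,(190,175)) for a,_ in S])
res=lambda p:np.r_[proj("top",world(p,[b for _,b in T]))-tp, proj("scene",world(p,[b for _,b in S]))-sp].ravel()
r=least_squares(res,[600,0,0],loss="soft_l1"); print(r.x); print(res(r.x).reshape(-1,2).round(1))
p=r.x
# hasp tip/eye in scene
for t in np.arange(1.2,2.0,.1): print(round(t,1),proj("scene",world(p,[hasp(t,79),hasp(t,103)])).round(1).ravel(),proj("top",world(p,[hasp(t,103,22),hasp(t,103,-22)])).round(1).ravel())
print("obs eye",f((322,85),4.4,(190,175)),"top tip",f((320,287),5,(160,105)),f((420,287),5,(160,105)))
for a in np.arange(.8,1.5,.1): print(round(a,1),proj("top",world(p,[shk(a,0,175),shk(a,52,175)])).round(1).ravel(),proj("scene",world(p,[shk(a,52,175)])).round(1).ravel())
print("obs",f((268,480),5,(160,105)),f((336,572),5,(160,105)),f((523,55),4.4,(190,175)))
E
python3 fit.py
```

```text
[6.35286628e+02 1.27586678e+02 1.88627402e-02]
[[-0.3 -0.6]
 [-0.2 -0.4]
 [-0.1 -1.7]
 [-0.2 -0.5]
 [-0.3  0.3]
 [-0.9 -0.1]
 [-0.1 -0.1]
 [-1.5 -2. ]
 [ 0.8 -2.6]
 [ 0.9 -2. ]
 [ 0.6  0. ]
 [ 0.1 -0.7]
 [-0.4 -0.7]]
1.2 [273.4 189.5 276.6 181.9] [224.3 180.9 244.5 180.7]
1.3 [270.9 190.  273.2 182.6] [224.1 176.3 244.4 176.1]
1.4 [268.3 190.8 269.8 183.6] [224.  171.6 244.3 171.4]
1.5 [265.6 191.9 266.2 185. ] [224.  166.9 244.2 166.7]
1.6 [262.9 193.1 262.6 186.6] [223.9 162.1 244.2 161.9]
1.7 [260.1 194.6 259.  188.6] [224.  157.5 244.2 157.3]
1.8 [257.4 196.3 255.4 190.8] [224.  153.  244.2 152.8]
1.9 [254.8 198.2 251.9 193.3] [224.1 148.7 244.2 148.5]
obs eye [262.79545455 193.93181818] top tip [223.6 162. ] [243.6 162. ]
0.8 [213.  200.8 229.  217. ] [305.5 185.4]
0.9 [213.  200.8 227.2 218.6] [307.5 185.8]
1.0 [213.  200.8 225.4 219.9] [309.4 186.4]
1.1 [213.  200.8 223.4 221.1] [311.3 187.1]
1.2 [213.  200.8 221.3 222. ] [313.1 187.9]
1.3 [213.  200.8 219.1 222.8] [314.8 188.9]
1.4 [213.  200.8 216.9 223.3] [316.4 190. ]
obs [213.2 200.6] [226.8 219. ] [308.47727273 187.11363636]
```

The fit is consistent: case at (635.3, 127.6), yaw 0.019, hasp about 1.6 rad, swing about 0.95. Next I'll work out the hasp moves.

```bash
cat >> h.py <<'E'
CASE=[635.3,127.6,0.019]
def rel(L,yaw=None):
    s=robot.sense(); W=world(CASE,L)-s["tool_pos"]; M=R.from_euler("xyz",s["eef_rot"]).as_matrix()
    print("t",round(s["clock"],2),"tcp",s["tool_pos"].round(1),"yaw",s["eef_rot"][2].round(3),"F",s["contact_force"].round(1))
    print((W@M/50).round(2)); 
    if yaw is not None: print("turn units",np.degrees((s["eef_rot"][2]-yaw+np.pi)%(2*np.pi)-np.pi)/5)
E
python3 -c "
from h import *
rel([[10,100,240],[10,-26,240],[10,-26,182]],np.pi+.019)"
```

```text
t 0.1 tcp [271.9 589.8 230.4] yaw 2.71 F [-0.5  0.2 -0.2]
[[ -9.78  -3.47  -0.18]
 [-10.88  -5.73  -0.18]
 [-10.88  -5.73   0.98]]
turn units -5.166313932658924
```

Emit:
send_rows(
  rows=[
    [-2.5,-0.9,-0.2,-1.3,0],
    [-5,-1.75,-0.2,-2.6,0],
    [-7.5,-2.6,-0.2,-4,0],
    [-9.78,-3.47,-0.2,-5.17,0],
    [-9.78,-3.47,-0.2,-5.17,0],
    [-9.78,-3.47,-0.2,-5.17,0],
    [-9.78,-3.47,-0.2,-5.17,0],
    [-9.78,-3.47,-0.2,-5.17,0],
    [-9.78,-3.47,-0.2,-5.17,0],
    [-9.78,-3.47,-0.2,-5.17,0],
    [-10.88,-5.73,-0.2,-5.17,0],
    [-10.88,-5.73,-0.2,-5.17,0],
    [-10.88,-5.73,-0.2,-5.17,0],
    [-10.88,-5.73,-0.2,-5.17,0],
    [-10.88,-5.73,-0.2,-5.17,0],
  ],
)

```text
clock: 1.98
tool_pos: [645.4, 106.1, 241.2]
eef_rot: [3.14, -0.0, -3.118]
contact_force: [0.3, -0.5, 0.5]
gripper_width: -0.001
grip_force: 0.0
```

Run:
```python
from h import *
L=[[10,-26,182]]
for t in [1.6,1.4,1.2,1.0,.8,.6,.4,.2,.1,0]:
    c=hasp(t,55,0,2.5); L.append([c[0]+11,-26,c[2]])
L[-1][2]=125
rel(L,np.pi+.019)
cv2.imwrite("pics/w1.png",robot.capture("wrist")[...,::-1])
```

```text
t 1.98 tcp [645.4 106.1 241.2] yaw -3.118 F [ 0.3 -0.5  0.5]
[[-0.01 -0.09  1.18]
 [ 0.69 -0.08  1.25]
 [ 0.91 -0.08  1.25]
 [ 1.13 -0.08  1.3 ]
 [ 1.33 -0.08  1.39]
 [ 1.51 -0.08  1.52]
 [ 1.65 -0.08  1.68]
 [ 1.77 -0.08  1.87]
 [ 1.84 -0.08  2.08]
 [ 1.86 -0.08  2.19]
 [ 1.87 -0.08  2.33]]
turn units 0.05707647316763588
```

View pics/w1.png

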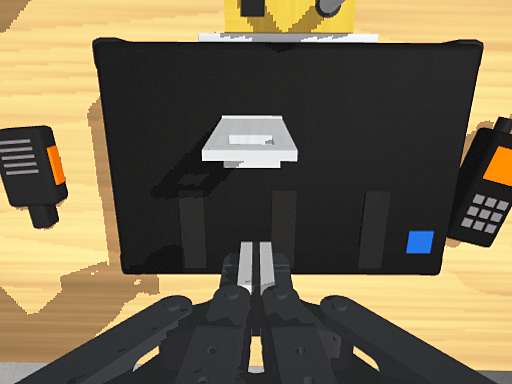

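The wrist view shows the upright strap at (250,140), with the shut fingers behind it and lined up at (257,265). Now folding.

Emit:
send_rows(
  rows=[
    [0,-0.09,1.18,0,0],
    [0,-0.09,1.18,0,0],
    [0.4,-0.08,1.22,0,0],
    [0.69,-0.08,1.25,0,0],
    [0.91,-0.08,1.25,0,0],
    [1.13,-0.08,1.3,0,0],
    [1.33,-0.08,1.39,0,0],
    [1.51,-0.08,1.52,0,0],
    [1.65,-0.08,1.68,0,0],
    [1.77,-0.08,1.87,0,0],
    [1.84,-0.08,2.08,0,0],
    [1.86,-0.08,2.19,0,0],
    [1.87,-0.08,2.28,0,0],
    [1.87,-0.08,2.33,0,0],
    [1.87,-0.08,2.35,0,0],
    [1.87,-0.08,2.35,0,0],
  ],
)

```text
clock: 4.03
tool_pos: [552.6, 96.5, 126.3]
eef_rot: [3.141, -0.001, -3.123]
contact_force: [-8.7, -1.3, 21.8]
gripper_width: 0.002
grip_force: 11.0
```

Run:
```python
from h import *
s=robot.sense(); print(s["tool_pos"],s["contact_force"])
for n in("top","wrist"):
    im=robot.capture(n)[...,::-1]; cv2.imwrite(f"pics/{n}2.png",im)
a=cv2.resize(cv2.imread("pics/top2.png")[105:225,175:295],None,fx=3.2,fy=3.2,interpolation=cv2.INTER_CUBIC)
b=cv2.imread("pics/wrist2.png")[:,50:450]
cv2.imwrite("pics/m2.png",np.hstack([a,b]))
```

```text
[552.55830689  96.46547385 126.32842038] [-8.68883821 -1.32255686 21.80292116]
```

View pics/m2.png

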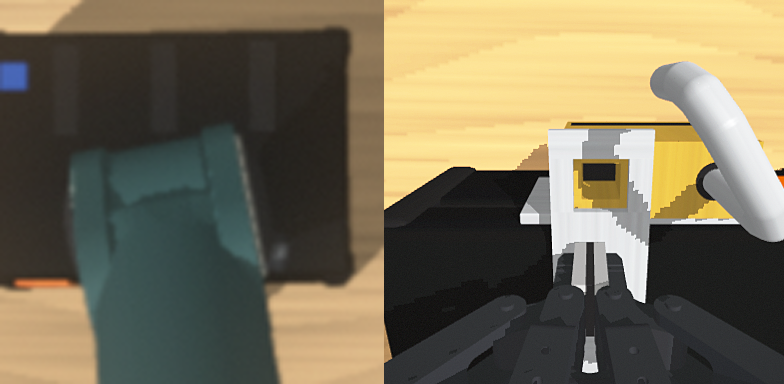

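The strap lies flat: eye at wrist (600,183) in the mosaic, tip height 126.3, reaction 22 N. The shackle is still swung out, with its toe end at (665,80). Next I'll work out the swing.

Run:
```python
from h import *
s=robot.sense()
for a in (.85,.95,1.05): print(a,wproj(world(CASE,[shk(a,52,170),hasp(0,79,0,2.5)]),s).round(0).ravel())
L=[[-84,-26,235],[-195,-4,235],[-195,-4,146]]
for a in (1,.8,.6,.4,.2,.1,0): t=shk(a,52,146); L.append([t[0]-17,t[1],146])
L+=[[-132,-26,146],[-128,-26,146]]
rel(L)
```

```text
0.85 [331.  96. 263. 185.]
0.95 [347.  84. 263. 185.]
1.05 [364.  73. 263. 185.]
t 4.12 tcp [552.5  96.5 126.3] yaw -3.123 F [-9.2 -2.  21.2]
[[ 0.01  0.07 -2.17]
 [ 2.23  0.51 -2.17]
 [ 2.23  0.51 -0.39]
 [ 1.93  0.55 -0.39]
 [ 1.8   0.39 -0.39]
 [ 1.64  0.25 -0.39]
 [ 1.46  0.15 -0.39]
 [ 1.26  0.09 -0.39]
 [ 1.16  0.08 -0.39]
 [ 1.05  0.07 -0.39]
 [ 0.97  0.07 -0.39]
 [ 0.89  0.07 -0.39]]
```

Emit:
send_rows(
  rows=[
    [0,0,-1,0,0],
    [0.01,0.07,-2.17,0,0],
    [0.01,0.07,-2.17,0,0],
    [1.1,0.3,-2.17,0,0],
    [2.23,0.51,-2.17,0,0],
    [2.23,0.51,-2.17,0,0],
    [2.23,0.51,-2.17,0,0],
    [2.23,0.51,-1.2,0,0],
    [2.23,0.51,-0.42,0,0],
    [2.23,0.51,-0.42,0,0],
    [1.93,0.53,-0.42,0,0],
    [1.8,0.39,-0.42,0,0],
    [1.64,0.25,-0.42,0,0],
    [1.46,0.15,-0.42,0,0],
    [1.26,0.09,-0.42,0,0],
    [1.16,0.08,-0.42,0,0],
    [1.05,0.07,-0.42,0,0],
    [1.0,0.07,-0.42,0,0],
    [0.97,0.07,-0.42,0,0],
    [0.97,0.07,-0.42,0,0],
  ],
)

```text
clock: 6.62
tool_pos: [501.4, 99.4, 144.0]
eef_rot: [-3.141, -0.006, -3.121]
contact_force: [-7.1, -1.7, 2.7]
gripper_width: -0.003
grip_force: 4.0
```

Run:
```python
from h import *
s=robot.sense(); print(s["tool_pos"],s["contact_force"], R.from_euler("z",-CASE[2]).apply(s["tool_pos"]-[CASE[0],CASE[1],0]))
cv2.imwrite("pics/w3.png",robot.capture("wrist")[...,::-1])
```

```text
[501.41980779  99.39147954 144.03727588] [-7.14418674 -1.7450223   2.66987906] [-134.39195721  -25.65985836  144.03727588]
```

View pics/w3.png

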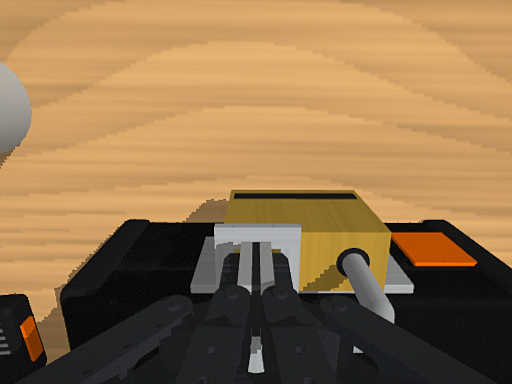

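The wrist view shows the strap flat at (258,230), the heel at (355,260) and the fingers in front of the toe leg. The 7 N reaction, well above friction, means the shackle is at its stop. I'll back off and rise, then check before pressing.

Run:
```python
from h import *
rel([[-170,-26,144],[-170,-26,240],[-75,0,240],[-119,0,200],[-119,0,183],[-119,0,155]],np.pi+.019)
```

```text
t 6.67 tcp [501.4  99.4 144. ] yaw -3.121 F [-8.2 -1.1  2.3]
[[ 0.71 -0.01  0.  ]
 [ 0.72 -0.01 -1.92]
 [-1.18  0.51 -1.93]
 [-0.3   0.51 -1.12]
 [-0.3   0.51 -0.78]
 [-0.31  0.51 -0.22]]
turn units 0.013466034686085714
```

Emit:
send_rows(
  rows=[
    [0.3,0,0,0,0],
    [0.75,0,0,0,0],
    [0.75,0,0,0,0],
    [0.75,0,-1,0,0],
    [0.75,0,-1.93,0,0],
    [0.75,0,-1.93,0,0],
    [-0.2,0.25,-1.93,0,0],
    [-1.18,0.51,-1.93,0,0],
    [-1.18,0.51,-1.93,0,0],
    [-1.18,0.51,-1.93,0,0],
    [-1.18,0.51,-1.93,0,0],
  ],
)

```text
clock: 8.05
tool_pos: [561.8, 125.5, 241.1]
eef_rot: [-3.141, -0.001, -3.122]
contact_force: [0.2, 1.4, 0.2]
gripper_width: 0.001
grip_force: 0.0
```

Run:
```python
from h import *
rel([[-119,0,200],[-119,0,183],[-119,0,155]],np.pi+.019)
s=robot.sense()
im=robot.capture("wrist")[...,::-1].copy()
for a,col in ((0,(0,0,255)),(.1,(0,255,0))):
    q=wproj(world(CASE,[shk(a,0,183-6),shk(a,52,183-6),shk(a,26,183)]),s); print(a,q.round(1).ravel())
cv2.imwrite("pics/w4.png",cv2.resize(im[40:290,130:400],None,fx=2.4,fy=2.4))
```

```text
t 8.05 tcp [561.8 125.5 241.1] yaw -3.122 F [0.2 1.4 0.2]
[[0.91 0.02 0.82]
 [0.91 0.02 1.16]
 [0.91 0.02 1.72]]
turn units 0.0014045165116525838
0 [299.6 137.9 212.6 138.  256.1 139.6]
0.1 [299.6 137.9 212.7 129.2 256.4 135.2]
```

View pics/w4.png

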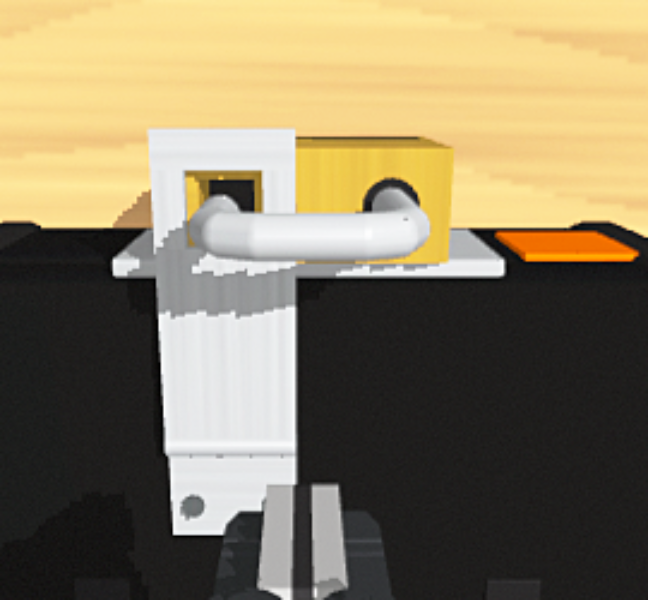

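The bow is level across the view: toe end at crop (218,235), heel end at (412,235), so the swing is about 0 over the strap's eye. Pressing now.

Emit:
send_rows(
  rows=[
    [0.91,0.02,0,0,0],
    [0.91,0.02,0,0,0],
    [0.91,0.02,0.5,0,0],
    [0.91,0.02,0.95,0,0],
    [0.91,0.02,1.1,0,0],
    [0.91,0.02,1.2,0,0],
    [0.91,0.02,1.3,0,0],
    [0.91,0.02,1.4,0,0],
    [0.91,0.02,1.5,0,0],
    [0.91,0.02,1.58,0,0],
    [0.91,0.02,1.64,0,0],
    [0.91,0.02,1.69,0,0],
    [0.91,0.02,1.74,0,0],
    [0.91,0.02,1.76,0,0],
    [0.91,0.02,1.76,0,0],
  ],
)

```text
clock: 9.98
tool_pos: [518.4, 125.9, 154.5]
eef_rot: [3.141, 0.002, -3.123]
contact_force: [-1.8, -1.6, 11.7]
gripper_width: -0.002
grip_force: 5.5
```

Emit:
send_rows(
  rows=[
    [0,0,-0.3,0,0],
    [0,0,-0.9,0,0],
    [0,0,-1.74,0,0],
    [0,0,-1.74,0,0],
    [-0.45,0,-1.74,0,0],
    [-0.91,0,-1.74,0,0],
    [-0.91,0,-1.74,0,0],
    [-0.91,0,-1.74,0,0],
    [-0.91,0,-1.74,0,0],
  ],
)

```text
clock: 11.1
tool_pos: [561.8, 126.9, 240.0]
eef_rot: [-3.142, -0.001, -3.122]
contact_force: [-0.3, -0.5, -0.0]
gripper_width: -0.003
grip_force: 0.0
```

Run:
```python
from h import *
s=robot.sense(); print(s["tool_pos"],s["clock"],s["contact_force"])
im=robot.capture("wrist")[...,::-1].copy()
for z in (183,158.5): print(z,wproj(world(CASE,[shk(0,0,z-6),shk(0,52,z-6)]),s).round(1).ravel())
b=cv2.resize(im[40:290,130:400],None,fx=1.6,fy=1.6)
t=robot.capture("top")[...,::-1]; t=cv2.resize(t[100:260,115:355],None,fx=1.5,fy=1.5)
o=np.zeros((400,800,3),np.uint8); o[:b.shape[0],:b.shape[1]]=b; o[:t.shape[0],435:435+t.shape[1]]=t
cv2.imwrite("pics/w5.png",o)
```

```text
[561.82982704 126.93676095 240.04689531] 11.1 [-0.31164082 -0.54410858 -0.03390189]
183 [297.4 138.2 209.9 138.2]
158.5 [293.1 132.1 214.5 132.1]
```

View pics/w5.png

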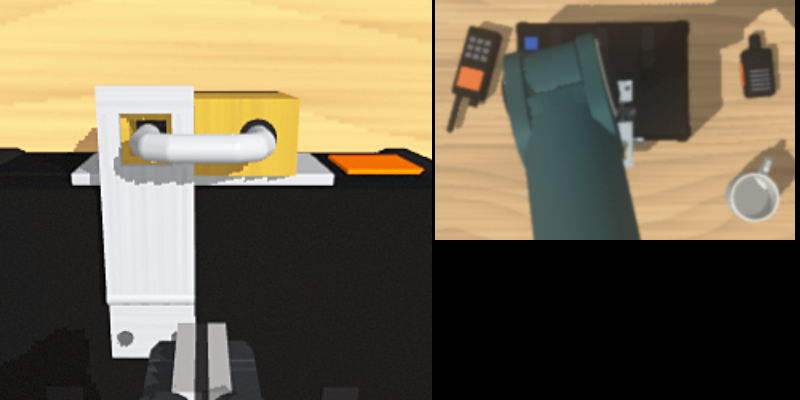

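The shackle stays down with the arm clear. Its bow is at crop (205,148), i.e. wrist row about 132, matching the pressed height. The toe leg passes through the strap's eye, and the radio, mic and mug haven't moved. Handing in.

```bash
python3 -c "
from plant import robot
print(robot.close_job())"
```

```text
the job is handed in; nothing more can be done
None
```

The case is locked and handed in at about 11 s: hasp folded flat, shackle swung over the eye, then pressed until it stayed down at the latched height, with the radio, microphone and mug left in place.

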